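# Clamp a manifold block in the pressure tester and run the test

### The arm

A 6-joint arm with a two-finger parallel gripper is mounted at the origin on the work surface. World frame = base frame: x ahead of the robot, y to its left, z up, the work surface at z = 0. Lengths are in m, angles in rad, forces in N, time in s.
With the tool pointing down it reaches from about 0.425 to 0.95 m from the base axis. Payload 3.5 kg.
Tool frame: the origin (TCP) lies between the finger pads; the fingertips stand 14 mm ahead of it and the grasp point (between the pads) lies 5 mm behind it; z points along the fingers, y is the direction in which the jaws open and shut (so a half turn about z gives the same grasp; the last joint's range is limited). The gripper opens to 85 mm and grips with 20 to 120 N. Pads are 22 mm wide; open, the fingers measure 114 mm over their backs; the gripper's body (76 mm by 85 mm) begins 54 mm behind the grasp point. The pads swing forward as they close: fully open they stand 13 mm farther back than shut.
Start: joints at [-1.401, 0.286, 1.577, -0, 1.279, -0.15], TCP at [0.212, -0.641, 0.223] pointing down, gripper open.
Joint ranges: [-2.77, 2.77], [-0.9, 2.22], [0.21, 2.48], [-1.53, 4.67], [0.24, 2.81], [-2.84, 2.84]. Speed limits (rad/s): [2.79, 2.79, 3.14, 3.14, 3.14, 3.14].

### API

Orientations are given as a unit quaternion [x, y, z, w].
In Python, from plant import ctrl gives the robot as it stands. The module is installed in compiled form; this text tells all that it offers.
- The arm moves only by the tool servo_tool, never from a script. Its argument "increments" is text: rows parted by semicolons, each of 7 numbers parted by spaces: the turn, a rotation vector about the tool's x, y, z in rad, then the shift along the tool's x, y, z in cm, then the finger opening in cm, from 0 to 8.54. In form: ax ay az dx dy dz claw; .... A call has 1 to 10 rows; each row is the pose to reach, as a shift and turn from the pose commanded when the call began, along the tool's axes at that moment; what a row does not reach only later rows make up. A row lasts 1/12 s, in which the tool goes at most 41.7 mm and 7.16 degrees, less where a joint would pass 70% of its speed; a pose out of reach is approached as far as the arm can. A call with a gripper value outside its range is refused whole. The fingers move at their own pace and stop on an object; "grip_force" is the grip in N (left out, the last holds). Time passes only in rows, so rows that repeat a pose let the fingers close. It gives the time, the measured TCP pose, the force and the opening at its end, in the units of the state.
- ctrl.get_state(): the state, without advancing time (a new reading comes with each control period).
- ctrl.read_camera(name): name is "scene" or "side" or "wrist"; returns (picture, depth): 384x512x3 uint8, red, green, blue; 384x512 float32, m along the optical axis (not along the pixel's ray), 0 where there is no reading.
- ctrl.camera_info(name): a dict with "camera_matrix" (3x3 intrinsics, pixels), "world_to_cam" (4x4, takes a point from world to camera coordinates). Camera axes: x right, y down, z forward; pixel columns grow to the right and rows downward; lengths in m; the calibration is good to about 2 mm. The wrist camera is an equidistant fisheye: a pixel r from the principal point sees the ray r / f radians off the axis. A picture is of the moment at which its call begins: read the wrist's pose just before it. camera_info takes no time and is no camera call; for the wrist camera it gives the pose at the moment of the call.
- ctrl.sign_off(): hands the job in, once; it reports no verdict.
The state is a dict: "time": time; "qpos": joint angles; "dq": joint speeds; "joint_efforts": joint torques, N m; "eef_pos": TCP position; "tcp_rot": TCP orientation; "contact_force": force on the tool from outside, world axes, zero at the start; "wrist_torque": the same for the moment, N m; "opening": opening from 0.0 (shut) to 1.0 (fully open).
Only numpy, scipy, OpenCV 4.12 (cv2) and the standard library are available. Lean on these libraries where they do the work, as an engineer would, in place of code of your own. Each camera call takes 0.05 s, during which the arm holds its last target.

### The job

The manifold block lies part-way out of the pressure tester's nest: push it gently along its rails until it is fully home against the end stop, then turn the knurled thumbscrew on the clamp bridge clockwise (seen from above) until its foot seats on the block and it grows firm, and stop there: finger-tight, not forced. Only once the block is clamped, press the large push button all the way down to start the test and let it go; leave the block home and clamped, and do not disturb the other parts lying about.

Things in the scene. Friction and masses are not known exactly. Their poses are not given: they have to be found in the camera images.
- tester: Grey pressure tester, base plate 320 (x) x 400 (y) x 14 mm, fixed. Origin on the bench under it; x points along the nest, away from the robot, y to the left, z up. In this frame (mm): end stop's face at (95, 75), thumbscrew's axis at (52, 75), push button at (-78, -143), console over x 62 to 148, y -213 to -47, up to 139 high, its gauge and valve to 156.
- end_stop: Centre of the rigid end stop's face in the nest, 44 mm above the bench: the centre of the block's back face comes here when the block is home. Axes as the tester's; the block slides along +x. Nest floor 24 mm above the bench, rails 12 mm high with 1.2 mm play each side of the block. Clamp bridge bar across the nest: 32 (x) x 136 (y) mm, 76 to 92 mm above the bench.
- manifold: Grey cast aluminium manifold block, 120 (x) x 50 (y) x 40 (z) mm, about 0.6 kg, loose, lying between the nest rails. Origin under its centre; its x lies along the rails, towards the stop. It slides with about 3 to 6 N; pressed against the stop with 10 to 25 N it is home, over 40 N is ramming it.
- manifold_front (a point): Centre of the block's front end face (the one nearer the robot), 20 mm above the nest floor: the place to push.
- manifold_back (a point): Centre of the block's back end face, which must meet the end stop; 30 to 55 mm short of it at the start.
- thumbscrew: Steel thumbscrew upright in the clamp bridge; origin at the centre of its round knurled head, 34 mm in diameter, 24 high, about 117 above the bench. Clockwise from above drives it down, 4 mm a turn. It runs free at 0.03 N m; its rubber foot starts an unknown 0.9 to 4.7 rad above the block. Once seated, torque climbs about 0.25 N m per rad: firm at 0.22 to 0.4 N m, forced beyond. It stays when let go.
- test_button_top (a point): Centre of the top of the large round red push button (52 mm in diameter, about 76 mm above the bench, pressed straight down) on the tester's control deck.
- test_button (a joint): Travel of the push button, 0 up to 0.006 m fully down; its spring takes about 6 N fully down and lifts it again when released.
- socket: Bystander: steel quick-release socket, 33 mm in diameter, 60 mm high, standing; origin under it.
- nipple: Bystander: steel plug nipple, 26 mm over its hexagon, 48 mm high, standing; origin under it.
- yellow_cap: Bystander: plastic dust cap, 36 mm in diameter, 21 mm high, on the tester's base plate; origin under it.
- bushing: Bystander: bronze reducer bushing, 33 mm over its hexagon, 28 mm high, on the tester's base plate; origin under it.
- small_block: Bystander: smaller manifold block, 70 x 45 x 35 mm, on the bench right of the tester; origin under it.
- spanner: Bystander: steel spanner 190 mm long, lying on the bench; origin under its middle.
- oil_bottle: Bystander: closed plastic bottle, 54 mm in diameter, 130 mm high; origin under it.
There are look-alikes about, which are no part of the job. Leave any orange, pink or purple look-alike of the manifold alone.

How it is judged:
By the outcome, as a careful person would: the job done as asked, in the order asked, and still so for the second after the job is handed in, with the robot touching nothing.
It also fails if it takes over 72 s, if anything falls off the work surface, if the arm or the gripper's body presses on something with over 40 N, if the wrist force passes 120 N, or if a joint passes its speed limit or range.

## Working session

There is one attempt and no reset: what is moved stays moved. The work goes in short steps, Python scripts to look and compute and a tool call to move; the robot and the scene stay as the last step left them, time stands still between calls to the robot, and variables do not carry over. Pictures are saved under pics/ and viewed, and the job is handed in when it is done.

Besides the shell and the picture viewer there is one more tool, called after "Emit:" as name(argument=value, ...) on one line, values as JSON. servo_tool: Moves the arm, as the interface text tells. Its arguments: {"type":"object","properties":{"increments":{"type":"string"},"grip_force":{"type":"number"}},"required":["increments"]}

```bash
mkdir -p pics; cat > h.py <<'E'
import numpy as np, cv2
from plant import ctrl
from scipy.spatial.transform import Rotation as R
def snap(name,fn):
    info=ctrl.camera_info(name)
    im,d=ctrl.read_camera(name)
    cv2.imwrite('pics/'+fn+'.png',cv2.cvtColor(im,cv2.COLOR_RGB2BGR))
    np.savez('pics/'+fn+'.npz',im=im,d=d,K=info['camera_matrix'],T=info['world_to_cam'])
    return im,d
def load(fn):
    z=np.load('pics/'+fn+'.npz'); return z['im'],z['d'],z['K'],z['T']
def ray(fn,u,v,z):
    im,d,K,T=load(fn); C=np.linalg.inv(T)
    r=C[:3,:3]@np.array([(u-K[0,2])/K[0,0],(v-K[1,2])/K[1,1],1]); o=C[:3,3]
    return o+r*(z-o[2])/r[2]
def pt(fn,u,v):
    im,d,K,T=load(fn); C=np.linalg.inv(T); z=d[int(v),int(u)]
    return C[:3,:3]@(np.array([(u-K[0,2])/K[0,0],(v-K[1,2])/K[1,1],1])*z)+C[:3,3]
def cloud(fn):
    im,d,K,T=load(fn); C=np.linalg.inv(T)
    v,u=np.mgrid[:384,:512]
    P=np.stack([(u-K[0,2])/K[0,0]*d,(v-K[1,2])/K[1,1]*d,d],-1)@C[:3,:3].T+C[:3,3]
    return im,d,P
def proj(fn,p):
    im,d,K,T=load(fn); c=T[:3,:3]@np.array(p)+T[:3,3]; q=K@c; return q[:2]/q[2]
E
python3 - <<'E'
from h import *
snap('scene','s0'); snap('side','d0')
print(ctrl.get_state())
for n in('scene','side','wrist'): print(n, ctrl.camera_info(n))
E
```

```text
{'time': 0.1, 'qpos': array([-1.40099305e+00,  2.87127359e-01,  1.57804546e+00, -4.99700478e-06,
        1.27860109e+00, -1.49992974e-01]), 'dq': array([ 0.00112216, -0.0022838 , -0.00241802, -0.00020218, -0.00214489,
        0.00290098]), 'joint_efforts': array([ 3.16024953e-04, -4.07298732e+01, -2.93698597e+01, -1.55341031e-04,
        3.40330284e-03, -5.69773434e-06]), 'eef_pos': array([ 0.21212766, -0.64015065,  0.22184395]), 'tcp_rot': array([ 9.87242806e-01,  1.59218252e-01, -1.31943564e-05, -1.09055071e-03]), 'contact_force': array([-0.62163922,  0.25628003, -0.41968074]), 'wrist_torque': array([-0.02828341,  0.00601023,  0.00790992]), 'opening': 0.9995121037789856}
scene {'camera_matrix': array([[497.24989414,   0.        , 252.99706436],
       [  0.        , 497.24989414, 188.22964807],
       [  0.        ,   0.        ,   1.        ]]), 'world_to_cam': array([[-8.72417315e-01,  4.88761728e-01,  4.54209183e-05,
         4.14408193e-01],
       [ 4.09870669e-01,  7.31651004e-01, -5.44695183e-01,
        -1.23423513e-01],
       [-2.66259391e-01, -4.75182892e-01, -8.38634101
[... 299 characters left out ...]
orld_to_cam': array([[-0.80731287, -0.58962637,  0.02422147,  0.39884712],
       [-0.30527609,  0.38215198, -0.87221922,  0.24149784],
       [ 0.50502717, -0.71154804, -0.48851504,  1.05528961],
       [ 0.        ,  0.        ,  0.        ,  1.        ]])}
wrist {'camera_matrix': array([[297.31863964,   0.        , 261.6547248 ],
       [  0.        , 297.31863964, 197.17987771],
       [  0.        ,   0.        ,   1.        ]]), 'world_to_cam': array([[ 0.31367132, -0.94952731, -0.00286368, -0.67274433],
       [-0.91562611, -0.30326821,  0.26392654, -0.03509303],
       [-0.25147392, -0.08016413, -0.96453853,  0.37693365],
       [ 0.        ,  0.        ,  0.        ,  1.        ]])}
```

View pics/s0.png

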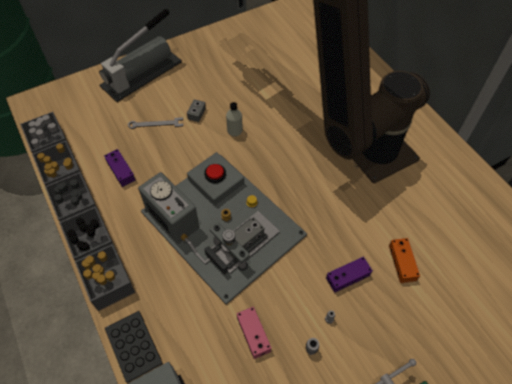

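View pics/d0.png

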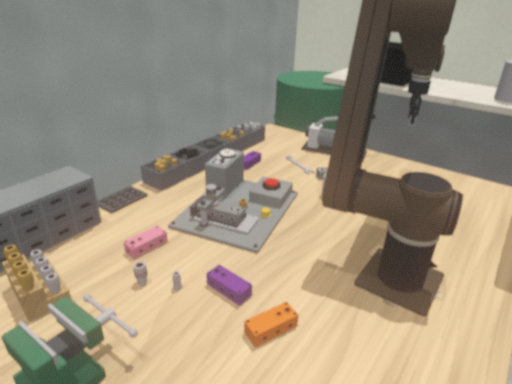

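The scene view shows the tester centred near (225,225), with the red button at (214,172), the thumbscrew near (228,237) and the block near (255,230). The side view shows the same parts at (235,210). Next I'll measure the tester frame.

```bash
python3 - <<'E'
from h import *
for fn,(a,b,c,e) in (('s0',(130,145,180,160)),('d0',(165,140,145,120))):
    im=cv2.imread(f'pics/{fn}.png')[b:b+e,a:a+c]
    cv2.imwrite(f'pics/{fn}c.png',cv2.resize(im,None,fx=4.4,fy=4.4/1.2,interpolation=cv2.INTER_CUBIC) if 0 else cv2.resize(im,(int(c*3.7),int(e*3.7)),interpolation=cv2.INTER_CUBIC))
for fn in('s0','d0'):
    im,d,P=cloud(fn)
    hsv=cv2.cvtColor(im,cv2.COLOR_RGB2HSV)
    m=((hsv[...,0]<6)|(hsv[...,0]>174))&(hsv[...,1]>150)&(hsv[...,2]>90)
    m&=np.abs(P[...,2]-.076)<.02
    v,u=np.where(m); print(fn,len(u),u.mean(),v.mean(),P[m].mean(0),np.percentile(P[m][:,2],[5,50,95]), ray(fn,u.mean(),v.mean(),.074))
    # base plate top: z ~ 14 mm
    m=(np.abs(P[...,2]-.014)<.006)&(hsv[...,1]<60)&(P[...,0]>.3)&(P[...,0]<1)&(np.abs(P[...,1])<.5)
    m=m.astype(np.uint8); n,l,st,c=cv2.connectedComponentsWithStats(m)
    k=1+np.argmax(st[1:,4]); q=P[l==k]; print(st[k],np.median(q[:,2]))
    print(cv2.minAreaRect(q[:,:2].astype(np.float32)))
    print(cv2.boxPoints(cv2.minAreaRect(q[:,:2].astype(np.float32))))
E
```

```text
s0 186 214.36021505376345 170.5 [ 0.52831161 -0.14594953  0.07427317] [0.06813881 0.07451672 0.07898365] [ 0.52827388 -0.14607582  0.074     ]
[ 142  173  164  130 5988] 0.013118134152989014
((0.5763817429542542, -0.007419601082801819), (0.31859317421913147, 0.3988317549228668), 13.019018173217773)
[[ 0.37625653  0.1509849 ]
 [ 0.46610314 -0.237595  ]
 [ 0.77650696 -0.1658241 ]
 [ 0.68666035  0.2227558 ]]
d0 74 271.2432432432432 182.14864864864865 [ 0.52635835 -0.13832747  0.07388578] [0.06912874 0.0743621  0.07652318] [ 0.52618822 -0.13806551  0.074     ]
[ 168  180  130   72 2800] 0.013199855211152967
((0.5767011046409607, -0.006842628121376038), (0.3197125792503357, 0.40390652418136597), 13.266112327575684)
[[ 0.3747676   0.15303859]
 [ 0.46745366 -0.2400896 ]
 [ 0.7786346  -0.16672385]
 [ 0.68594855  0.22640434]]
```

View pics/s0c.png

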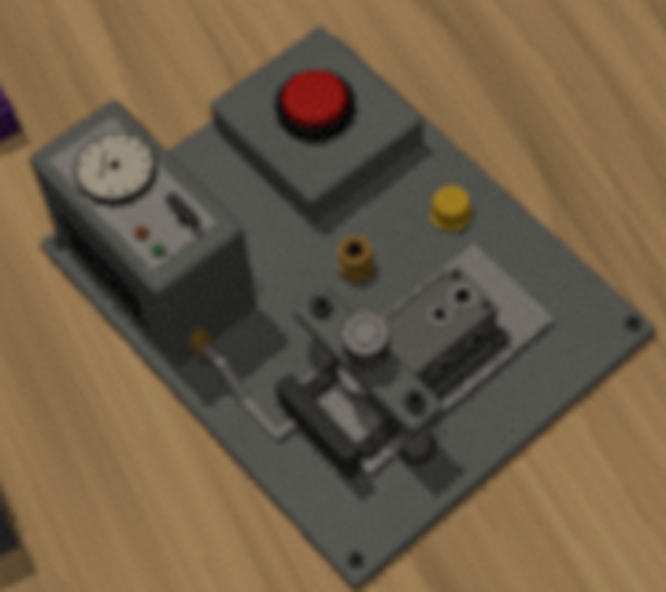

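View pics/d0c.png

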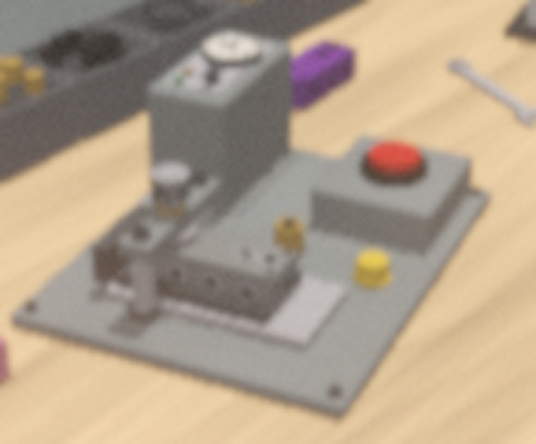

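```bash
python3 - <<'E'
from h import *
o=[]
for n,(a,b) in dict(right=(655,330),bottom=(357,588),left=(42,243)).items():
    p=ray('s0',130+a/3.7,145+b/3.7,.014); o.append(p); print(n,p)
print('scr',ray('s0',130+365/3.7,145+330/3.7,.129), pt('s0',130+365/3.7,145+330/3.7), ray('d0',165+172/3.7,140+175/3.7,.129))
for n,(a,b) in dict(right=(345,413),bottom=(14,320)).items():
    p=ray('d0',165+a/3.7,140+b/3.7,.014); print(n,p)
c=(o[0]+o[2])/2; print(c, np.linalg.norm(o[0]-o[1]),np.linalg.norm(o[2]-o[1]))
ex=(o[1]-o[0]);print(np.degrees(np.arctan2(ex[1],ex[0]))); ex=o[1]-o[2];print(np.degrees(np.arctan2(ex[1],ex[0]))-90)
E
```

```text
right [0.37794637 0.15249707 0.014     ]
bottom [0.6836481  0.22521725 0.014     ]
left [ 0.77320808 -0.16093629  0.014     ]
scr [0.60346509 0.09543268 0.129     ] [0.60341037 0.09530552 0.128738  ] [0.59946581 0.10021982 0.129     ]
right [0.37095256 0.15516572 0.014     ]
bottom [0.67401384 0.22714626 0.014     ]
[ 0.57557723 -0.00421961  0.014     ] 0.31423203854896703 0.39640326586522834
13.380800523577774
13.057659180369669
```

```bash
cat >> h.py <<'E'
th=np.radians(13.1)
def yawst():
    s=ctrl.get_state(); X=R.from_quat(s['tcp_rot']).as_matrix(); return s,X,np.arctan2(X[1,0],X[0,0])
def inc(p,yaw=None):
    s,X,y=yawst()
    d=X.T@(np.array(p)-s['eef_pos'])*100
    if yaw is None: w=[0,0,0]
    else:
        Rt=np.array([[np.cos(yaw),np.sin(yaw),0],[np.sin(yaw),-np.cos(yaw),0],[0,0,-1]])
        w=R.from_matrix(X.T@Rt).as_rotvec()
    print('yaw',round(y,3),'rot',np.round(w,4),'cm',np.round(d,2))
E
python3 - <<'E'
from h import *
s,X,y=yawst(); print(X.round(3),y)
T=ctrl.camera_info('wrist')['world_to_cam']; C=np.linalg.inv(T); print('cam in tool',X.T@(C[:3,3]-s['eef_pos']),X.T@C[:3,2])
for n,(u,v) in dict(bottle=(234,115),small=(196,110),nip=(331,317),sock=(313,345)).items(): print(n,pt('s0',u,v))
for n,(u,v) in dict(cap=(450,205),bush=(355,257),front_edge_top=(450,275),fe2=(495,308)).items(): print(n,pt('s0',130+u/3.7,145+v/3.7))
inc((.45,-.33,.33),None); inc((.43,.03,.33),None)
E
```

```text
[[ 0.949  0.314 -0.   ]
 [ 0.314 -0.949  0.002]
 [ 0.    -0.002 -1.   ]] 0.3197973512265122
cam in tool [ 0.06505866 -0.00084592 -0.14903617] [-2.64235325e-01 -8.76380525e-04  9.64457840e-01]
bottle [ 0.37840694 -0.29852559  0.09327442]
small [ 0.45860569 -0.42860566  0.03457549]
nip [0.46620638 0.40067322 0.04560167]
sock [0.55007719 0.44108968 0.05982798]
cap [ 0.46912215 -0.01904113  0.03311143]
bush [ 0.56064179 -0.01133787  0.03720037]
front_edge_top [0.50891738 0.05237617 0.06161238]
fe2 [0.49232009 0.09409717 0.05986905]
yaw 0.32 rot [0 0 0] cm [ 32.34 -21.99 -10.76]
yaw 0.32 rot [0 0 0] cm [ 41.75 -56.79 -10.68]
```

Emit:
servo_tool(increments="0 0 0.09 32.3 -22 -10.8 0;0 0 0.09 32.3 -22 -10.8 0;0 0 0.09 32.3 -22 -10.8 0;0 0 0.09 32.3 -22 -10.8 0;0 0 0.09 32.3 -22 -10.8 0;0 0 0.09 32.3 -22 -10.8 0;0 0 0.09 32.3 -22 -10.8 0;0 0 0.09 32.3 -22 -10.8 0;0 0 0.09 32.3 -22 -10.8 0;0 0 0.09 32.3 -22 -10.8 0")

```text
time: 0.93
eef_pos: [0.4511, -0.3277, 0.332]
tcp_rot: [0.993, 0.115, 0.001, -0.0]
contact_force: [1.0, 0.0, 0.8]
opening: 0.001
```

```bash
python3 - <<'E'
from h import *
inc((.54,.03,.33),.229); inc((.455,.045,.33),.229)
E
```

```text
yaw 0.231 rot [ 0.     -0.001   0.0023] cm [ 16.85 -32.78   0.21]
yaw 0.231 rot [ 0.     -0.001   0.0023] cm [  8.92 -36.19   0.21]
```

Emit:
servo_tool(increments="0 0 0 16.9 -32.8 0 0;0 0 0 16.9 -32.8 0 0;0 0 0 16.9 -32.8 0 0;0 0 0 16.9 -32.8 0 0;0 0 0 16.9 -32.8 0 0;0 0 0 16.9 -32.8 0 0;0 0 0 16.9 -32.8 0 0;0 0 0 16.9 -32.8 0 0;0 0 0 16.9 -32.8 0 0;0 0 0 16.9 -32.8 0 0")

```text
time: 1.77
eef_pos: [0.5397, 0.0332, 0.3305]
tcp_rot: [0.993, 0.118, -0.0, -0.001]
contact_force: [-1.3, 0.7, 0.5]
opening: 0.003
```

```bash
python3 - <<'E'
from h import *
im,d=snap('wrist','w1'); s=ctrl.get_state(); print(s['eef_pos'],s['dq'].round(3),s['qpos'].round(3),s['contact_force'],s['wrist_torque'])
cv2.imwrite('pics/w1b.png',cv2.resize(cv2.imread('pics/w1.png'),(768,576)))
E
```

```text
[0.53940823 0.0305431  0.33045332] [-0.065 -0.009  0.009 -0.028 -0.001 -0.02 ] [-0.131 -0.077  1.777  0.     1.443  1.204] [ 0.24944098 -0.07132276  0.27761917] [-0.00810249  0.0088595   0.0399566 ]
```

View pics/w1b.png

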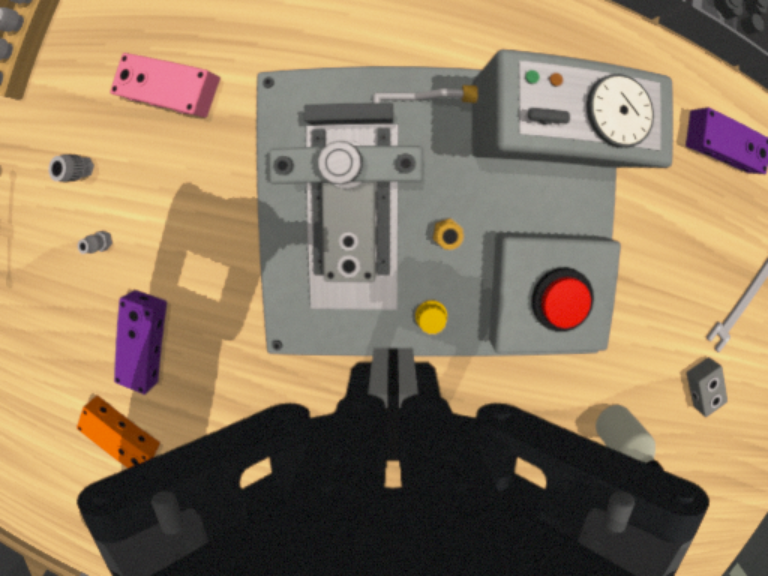

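The wrist view shows the screw head at (341,162), the end stop at row 113, the block's front edge at row 281 spanning columns 323–375, the red button at (565,301), the cap at (432,318) and the bushing at (450,235). I'll retake it with the arm at rest, then measure.

```bash
cat >> h.py <<'E'
def wray(fn,u,v,z):
    im,d,K,T=load(fn); C=np.linalg.inv(T)
    q=cv2.fisheye.undistortPoints(np.array([[[u,v]]],float),K,np.zeros(4))[0,0]
    r=C[:3,:3]@np.array([q[0],q[1],1]); o=C[:3,3]
    return o+r*(z-o[2])/r[2]
E
python3 - <<'E'
from h import *
im,d=snap('wrist','w2'); s=ctrl.get_state(); print(s['eef_pos'],s['dq'].round(3))
g=cv2.imread('pics/w2.png')[40:220,160:420]; cv2.imwrite('pics/w2c.png',cv2.resize(g,(780,540),interpolation=cv2.INTER_CUBIC))
hsv=cv2.cvtColor(im,cv2.COLOR_RGB2HSV)
m=((hsv[...,0]<6)|(hsv[...,0]>174))&(hsv[...,1]>170)&(hsv[...,2]>120); m[:,:340]=0;m[:150]=0
v,u=np.where(m); c=(u.min()+u.max())/2,(v.min()+v.max())/2; print(len(u),c,u.mean(),v.mean(),wray('w2',u.mean(),v.mean(),.074))
E
```

```text
[0.53930914 0.02882955 0.33049087] [-0.05  -0.01   0.005 -0.007  0.001 -0.006]
819 (np.float64(376.0), np.float64(200.5)) 376.02564102564105 200.7118437118437 [ 0.52840773 -0.14636861  0.074     ]
```

View pics/w2c.png

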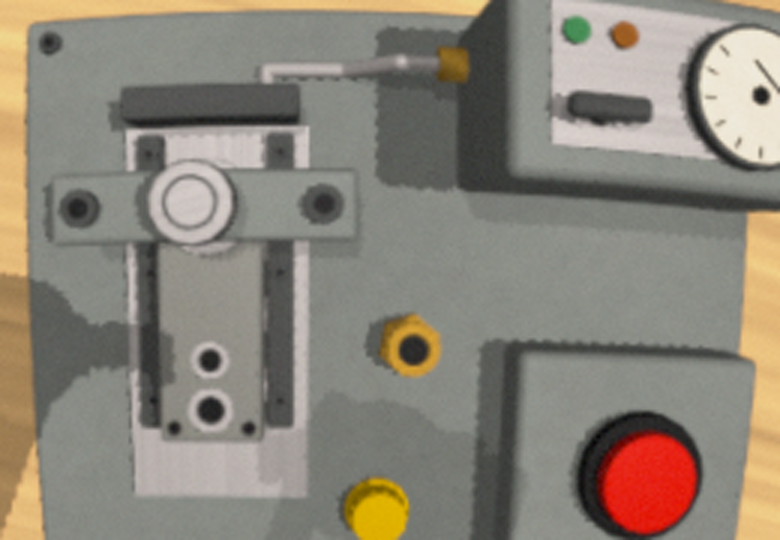

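```bash
python3 - <<'E'
from h import *
f=lambda u,v,z: wray('w2',160+u/3,40+v/3,z)
b=f((376.03-160)*3,(200.7-40)*3,.075); sc=f(191,202,.129)
print('screw',sc); 
c,s=np.cos(th),np.sin(th)
d=b-sc; v=np.array([-.130,-.218]); 
yaw=np.arctan2(d[1],d[0])-np.arctan2(v[1],v[0]); print('yaw by screw-button',np.degrees(yaw)%360,np.linalg.norm(d[:2]),np.linalg.norm(v))
th2=th; Rm=np.array([[np.cos(th2),-np.sin(th2)],[np.sin(th2),np.cos(th2)]])
o1=b[:2]-Rm@[-.078,-.143]; o2=sc[:2]-Rm@[.052,.075]; print('orig',o1,o2)
o=(o1+o2)/2
for n,(u,v2,z) in dict(blkL=(160,437,.064),blkR=(262,441,.064),blkL2=(160,250,.064),railL=(140,426,.036),bol1=(78,208,.092),bol2=(323,204,.092),stopL=(122,122,.064),stopR=(300,122,.064),padL=(135,497,.024),padR=(306,495,.024)).items():
    p=f(u,v2,z); print(n,p[:2].round(4),'tester',(Rm.T@(p[:2]-o)).round(4))
for n in('wrist',): 
    im,dd,K,T=load('w2')
    for u,v2 in((190,200),(210,330),(210,110),(640,480)): print(dd[int(40+v2/3),int(160+u/3)])
E
```

```text
screw [0.60424904 0.09280527 0.129     ]
yaw by screw-button 13.226506864504486 0.250397006570702 0.25381883302859937
orig [0.57216885 0.01106329] [0.57060114 0.0079712 ]
blkL [0.4919 0.0924] tester [-0.0587  0.0987]
blkR [0.5013 0.0439] tester [-0.0605  0.0493]
blkL2 [0.5796 0.1107] tester [0.0309 0.0967]
railL [0.4877 0.1068] tester [-0.0595  0.1137]
bol1 [0.592  0.1464] tester [0.0511 0.1287]
bol2 [0.6162 0.0422] tester [0.051  0.0216]
stopL [0.6351 0.1419] tester [0.0921 0.1145]
stopR [0.6521 0.061 ] tester [0.0903 0.0319]
padL [0.4453 0.1039] tester [-0.1014  0.1205]
padR [0.4681 0.0143] tester [-0.0995  0.028 ]
0.33573928
0.41543475
0.3888845
0.4205096
```

```bash
python3 - <<'E'
from h import *
inc((.461,.060,.10),.229)
E
```

```text
yaw 0.233 rot [0.0001 0.0013 0.004 ] cm [-6.87 -4.84 23.06]
```

Emit:
servo_tool(increments="0 0 0.004 -6.9 -4.8 23 0;0 0 0.004 -6.9 -4.8 23 0;0 0 0.004 -6.9 -4.8 23 0;0 0 0.004 -6.9 -4.8 23 0;0 0 0.004 -6.9 -4.8 23 0;0 0 0.004 -6.9 -4.8 23 0;0 0 0.004 -6.9 -4.8 23 0;0 0 0.004 -6.9 -4.8 23 0")

```text
time: 2.53
eef_pos: [0.4597, 0.0576, 0.0997]
tcp_rot: [0.994, 0.112, -0.002, -0.0]
contact_force: [-0.0, -0.3, 0.1]
opening: -0.002
```

```bash
python3 - <<'E'
from h import *
inc((.461,.060,.048),.229)
print(ctrl.get_state()['qpos'])
snap('wrist','w3')
E
```

```text
yaw 0.224 rot [-0.0011  0.0045 -0.0046] cm [ 0.2  -0.2   5.17]
[-9.46301139e-02 -4.02251012e-02  2.17996779e+00 -3.84573655e-04
  1.00644579e+00  1.25198409e+00]
```

View pics/w3.png

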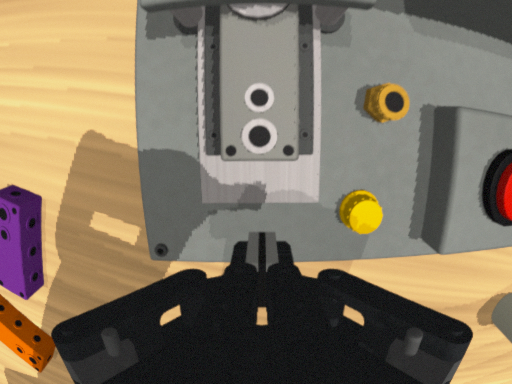

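The fingers at (262,250) stand in line with the block's front centre at (260,158). I'll lower them and then push.

Emit:
servo_tool(increments="0 0 0 0.1 -0.2 3 0;0 0 0 0.2 -0.2 5.2 0;0 0 0 0.2 -0.2 5.2 0;0 0 0 0.2 -0.2 5.2 0")

```text
time: 2.92
eef_pos: [0.4651, 0.0602, 0.0512]
tcp_rot: [0.994, 0.112, 0.001, 0.0]
contact_force: [-0.7, 0.4, 0.5]
opening: 0.0
```

Emit:
servo_tool(increments="0 0 0 0.4 0 0 0;0 0 0 0.8 0 0 0;0 0 0 1.2 0 0 0;0 0 0 1.6 0 0 0;0 0 0 2.0 0 0 0;0 0 0 2.4 0 0 0;0 0 0 2.7 0 0 0;0 0 0 3 0 0 0;0 0 0 3.3 0 0 0;0 0 0 3.5 0 0 0")

```text
time: 3.75
eef_pos: [0.4951, 0.0687, 0.0486]
tcp_rot: [0.994, 0.113, -0.003, -0.0]
contact_force: [-6.3, -1.0, 4.6]
opening: 0.004
```

Emit:
servo_tool(increments="0 0 0 0.2 0 0 0;0 0 0 0.4 0 0 0;0 0 0 0.6 0 0 0;0 0 0 0.8 0 0 0;0 0 0 1.0 0 0 0;0 0 0 1.2 0 0 0;0 0 0 1.4 0 0 0;0 0 0 1.6 0 0 0;0 0 0 1.7 0 0 0;0 0 0 1.7 0 0 0")

```text
time: 4.58
eef_pos: [0.5118, 0.0726, 0.0486]
tcp_rot: [0.994, 0.113, -0.003, -0.0]
contact_force: [-4.9, -1.3, 3.5]
opening: 0.005
```

```bash
python3 - <<'E'
from h import *
s,X,y=yawst(); print(s['eef_pos'],y,s['contact_force'],s['dq'].round(3))
a,c=s['eef_pos'][:2]-[.5714,.0096]; print('t',a*.974+c*.2266,-a*.2266+c*.974)
E
```

```text
[0.51175289 0.07257937 0.0486313 ] 0.2265114069614719 [-4.88150869 -1.30146052  3.53987432] [ 0.001 -0.002  0.003 -0.    -0.004 -0.001]
t -0.0438251574271117 0.0748579384799616
```

Emit:
servo_tool(increments="0 0 0 0.1 0 0 0;0 0 0 0.2 0 0 0;0 0 0 0.3 0 0 0;0 0 0 0.4 0 0 0;0 0 0 0.5 0 0 0;0 0 0 0.5 0 0 0")

```text
time: 5.08
eef_pos: [0.5165, 0.0737, 0.0486]
tcp_rot: [0.994, 0.113, -0.003, -0.0]
contact_force: [-5.0, -2.2, 3.5]
opening: -0.001
```

Emit:
servo_tool(increments="0 0 0 0.07 0 0 0;0 0 0 0.14 0 0 0;0 0 0 0.2 0 0 0")

```text
time: 5.33
eef_pos: [0.5182, 0.0741, 0.0486]
tcp_rot: [0.994, 0.113, -0.003, -0.0]
contact_force: [-6.8, -2.6, 4.3]
opening: -0.0
```

Emit:
servo_tool(increments="0 0 0 0.05 0 0 0;0 0 0 0.1 0 0 0;0 0 0 0.1 0 0 0")

```text
time: 5.58
eef_pos: [0.5193, 0.0743, 0.0486]
tcp_rot: [0.994, 0.113, -0.003, -0.0]
contact_force: [-5.3, -1.5, 4.9]
opening: 0.005
```

Emit:
servo_tool(increments="0 0 0 0.05 0 0 0;0 0 0 0.1 0 0 0;0 0 0 0.1 0 0 0")

```text
time: 5.83
eef_pos: [0.5202, 0.0745, 0.0486]
tcp_rot: [0.994, 0.113, -0.003, -0.0]
contact_force: [-5.6, 0.0, 4.1]
opening: -0.004
```

Emit:
servo_tool(increments="0 0 0 0.05 0 0 0;0 0 0 0.1 0 0 0;0 0 0 0.1 0 0 0")

```text
time: 6.08
eef_pos: [0.5206, 0.0746, 0.0485]
tcp_rot: [0.994, 0.113, -0.004, -0.0]
contact_force: [-7.1, -1.8, 5.6]
opening: 0.004
```

Emit:
servo_tool(increments="0 0 0 0.05 0 0 0;0 0 0 0.1 0 0 0;0 0 0 0.1 0 0 0")

```text
time: 6.33
eef_pos: [0.5206, 0.0747, 0.0485]
tcp_rot: [0.994, 0.113, -0.006, 0.0]
contact_force: [-9.7, -2.7, 8.7]
opening: -0.004
```

Emit:
servo_tool(increments="0 0 0 0.05 0 0 0;0 0 0 0.1 0 0 0;0 0 0 0.1 0 0 0")

```text
time: 6.58
eef_pos: [0.5206, 0.0747, 0.0485]
tcp_rot: [0.994, 0.113, -0.007, 0.0]
contact_force: [-13.6, -4.3, 11.3]
opening: -0.001
```

Emit:
servo_tool(increments="0 0 0 0.05 0 0 0;0 0 0 0.05 0 0 0;0 0 0 0.05 0 0 0")

```text
time: 6.83
eef_pos: [0.5206, 0.0746, 0.0485]
tcp_rot: [0.994, 0.114, -0.008, 0.0]
contact_force: [-14.2, -3.9, 12.2]
opening: 0.003
```

Emit:
servo_tool(increments="0 0 0 -1 0 0 0;0 0 0 -3.5 0 0 0;0 0 0 -4 0 -2 0;0 0 0 -4 0 -6 0;0 0 0 -4 0 -10 0;0 0 0 -4 0 -14 0;0 0 0 -2 0 -17 0;0 0 0 0 0 -18 0;0 0 0 0 0 -18 0;0 0 0 0 0 -18 0")

```text
time: 7.67
eef_pos: [0.5265, 0.0755, 0.2297]
tcp_rot: [0.994, 0.113, 0.001, 0.0]
contact_force: [-0.6, 0.1, -0.4]
opening: -0.0
```

```bash
python3 - <<'E'
from h import *
im,d=snap('wrist','w4'); s=ctrl.get_state(); print(s['eef_pos'],s['dq'].round(3),s['qpos'].round(3),s['contact_force'],s['wrist_torque'])
cv2.imwrite('pics/w4b.png',cv2.resize(cv2.imread('pics/w4.png')[0:200,100:366],(798,600),interpolation=cv2.INTER_CUBIC))
E
```

```text
[0.52519528 0.07548124 0.22810428] [-0.004  0.002  0.041  0.002  0.003 -0.001] [-0.049 -0.037  1.924  0.     1.257  1.296] [-0.54874703 -0.73220535 -0.59393241] [-0.03148216 -0.02378409  0.00826502]
```

View pics/w4b.png

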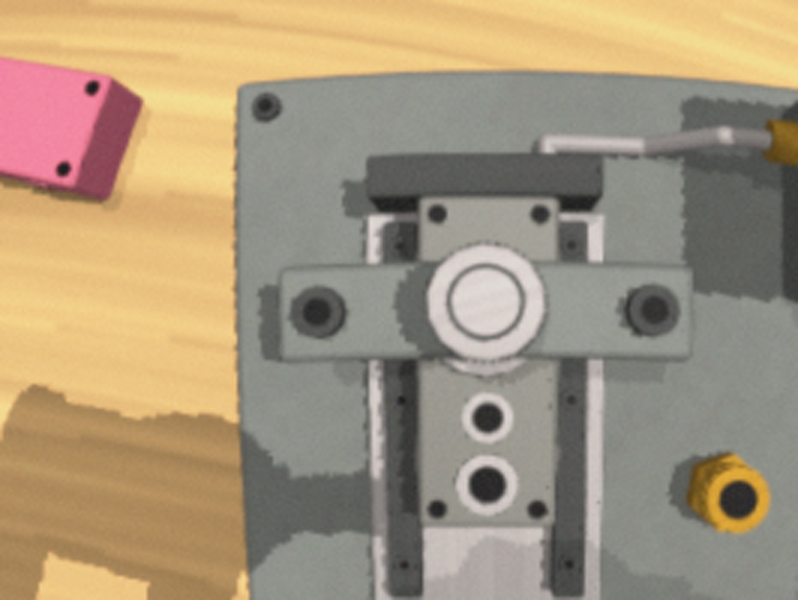

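The picture shows the block's back edge (crop row 198) flush against the end stop, and the screw head at crop (486,300). Next I'll locate the screw and unwind the wrist.

```bash
python3 - <<'E'
from h import *
sc=wray('w4',100+486/3,300/3,.129); print(sc)
print(wray('w4',100+486/3,297/3,.129), 'blockback',wray('w4',100+488/3,198/3,.064),wray('w4',100+488/3,525/3,.064))
sc=(.603,.094)
inc((sc[0],sc[1],.20))
E
```

```text
[0.60439137 0.09398393 0.129     ]
[0.60521374 0.09417261 0.129     ] blockback [0.64406787 0.1023184  0.064     ] [0.53027853 0.07617967 0.064     ]
yaw 0.226 rot [0 0 0] cm [ 8.   -0.06  2.8 ]
```

Emit:
servo_tool(increments="0 0 -0.12 3 -0.1 0 6;0 0 -0.25 6 -0.1 0 6;0 0 -0.37 8.1 -0.1 1 6;0 0 -0.5 8.1 -0.1 2 6;0 0 -0.62 8.1 -0.1 2.8 6;0 0 -0.75 8.1 -0.1 2.8 6;0 0 -0.87 8.1 -0.1 2.8 6;0 0 -1 8.1 -0.1 2.8 6;0 0 -1.12 8.1 -0.1 2.8 6;0 0 -1.25 8.1 -0.1 2.8 6")

```text
time: 8.55
eef_pos: [0.6025, 0.0944, 0.1984]
tcp_rot: [0.74, 0.673, -0.002, -0.002]
contact_force: [0.1, 0.5, 0.0]
opening: 0.705
```

Emit:
servo_tool(increments="0 0 -0.12 0 0 0 6;0 0 -0.25 0 0 0 6;0 0 -0.37 0 0 0 6;0 0 -0.5 0 0 0 6;0 0 -0.62 0 0 0 6;0 0 -0.75 0 0 0 6;0 0 -0.87 0 0 0 6;0 0 -1 0 0 0 6;0 0 -1.12 0 0 0 6;0 0 -1.25 0 0 0 6")

```text
time: 9.38
eef_pos: [0.6025, 0.0943, 0.1985]
tcp_rot: [0.208, 0.978, -0.0, -0.002]
contact_force: [0.2, 0.4, -0.3]
opening: 0.704
```

Emit:
servo_tool(increments="0 0 -0.12 0 0 0 6;0 0 -0.25 0 0 0 6;0 0 -0.37 0 0 0 6;0 0 -0.5 0 0 0 6;0 0 -0.62 0 0 0 6;0 0 -0.75 0 0 0 6;0 0 -0.87 0 0 0 6;0 0 -1 0 0 0 6;0 0 -1.12 0 0 0 6;0 0 -1.25 0 0 0 6;0 0 -1.25 0 0 0 6")

```text
invalid input at $.increments: expected 1 to 10 rows
```

```bash
python3 - <<'E'
from h import *
im,d=snap('wrist','w5'); s=ctrl.get_state(); print(s['eef_pos'],s['dq'].round(3),s['qpos'].round(3),s['contact_force'],s['wrist_torque'],s['opening'])
inc((.6044,.094,.112))
E
```

```text
[0.60254617 0.09437716 0.19853087] [-0.001  0.001 -0.003  0.001  0.002  0.303] [-0.011  0.168  1.763  0.     1.215 -1.166] [0.45371061 0.11814395 0.4016606 ] [-0.03094775  0.00224114 -0.04034314] 0.7025495401543549
yaw 2.726 rot [0 0 0] cm [-0.22  0.06  8.65]
```

View pics/w5.png

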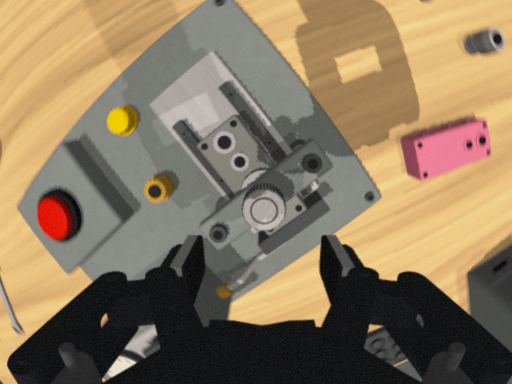

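The head shows at (265,207), midway between the open fingers at columns 190 and 335. I'll redo the rejected turn.

Emit:
servo_tool(increments="0 0 -0.12 0 0 0 6;0 0 -0.25 0 0 0 6;0 0 -0.37 0 0 0 6;0 0 -0.5 0 0 0 6;0 0 -0.62 0 0 0 6;0 0 -0.75 0 0 0 6;0 0 -0.87 0 0 0 6;0 0 -1 0 0 0 6;0 0 -1.12 0 0 0 6;0 0 -1.25 0 0 0 6")

```text
time: 10.27
eef_pos: [0.6029, 0.0944, 0.199]
tcp_rot: [-0.4, 0.917, 0.001, -0.002]
contact_force: [0.5, -1.1, 0.4]
opening: 0.701
```

```bash
python3 - <<'E'
from h import *
im,d=snap('wrist','w6'); s=ctrl.get_state(); print(s['eef_pos'],s['qpos'].round(3),s['wrist_torque'])
print('w5 head',wray('w5',264.5,208,.129))
cv2.imwrite('pics/w6b.png',cv2.resize(cv2.imread('pics/w6.png')[100:300,130:396],(798,600),interpolation=cv2.INTER_CUBIC))
inc((.6044,.094,.112))
E
```

```text
[0.60293597 0.09439493 0.19904046] [-0.011  0.168  1.762  0.     1.215 -2.408] [ 0.01226043 -0.02011416 -0.00656191]
w5 head [0.60263868 0.09605171 0.129     ]
yaw -2.315 rot [0 0 0] cm [-0.09 -0.16  8.7 ]
```

View pics/w6b.png

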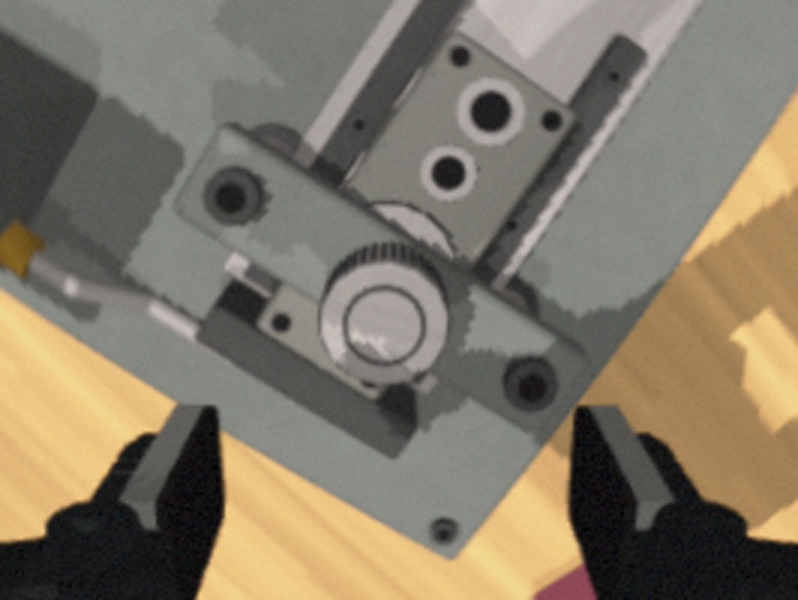

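```bash
python3 - <<'E'
from h import *
print('w6 head',wray('w6',130+385/3,100+322/3,.129))
inc((.603,.0948,.112))
E
```

```text
w6 head [0.60350098 0.09398396 0.129     ]
yaw -2.315 rot [0 0 0] cm [-0.05 -0.    8.7 ]
```

Emit:
servo_tool(increments="0 0 0 -0.05 0 3 6;0 0 0 -0.05 0 6 6;0 0 0 -0.05 0 8 6;0 0 0 -0.05 0 8.7 6;0 0 0 -0.05 0 8.7 6;0 0 0 -0.05 0 8.7 6", grip_force=40)

```text
time: 10.82
eef_pos: [0.6047, 0.0948, 0.1141]
tcp_rot: [-0.397, 0.918, 0.0, -0.0]
contact_force: [0.6, 0.6, -0.1]
opening: 0.704
```

Emit:
servo_tool(increments="0 0 0 0 0 0 4;0 0 0 0 0 0 3;0 0 0 0 0 0 3;0 0 0 0 0 0 3;0 0 0 0 0 0 3;0 0 0 0 0 0 3", grip_force=40)

```text
time: 11.32
eef_pos: [0.6068, 0.0943, 0.1167]
tcp_rot: [-0.398, 0.917, -0.002, 0.002]
contact_force: [1.8, -1.6, 6.0]
opening: 0.364
```

```bash
cat >>h.py <<'E'
def st():
    s,X,y=yawst(); print(s['time'],s['eef_pos'].round(4),'yaw',round(y,4),'j6',s['qpos'][5].round(3),'F',s['contact_force'].round(2),'M',s['wrist_torque'].round(3),'op',round(s['opening']*85.4,1),'eff6',s['joint_efforts'][5].round(3),'tilt',X[:,2].round(3))
E
python3 -c "
from h import *
st()"
```

```text
11.3167 [0.6068 0.0943 0.1167] yaw -2.3225 j6 -2.4 F [ 1.84 -1.63  6.02] M [-0.504 -0.205 -0.017] op 31.1 eff6 -0.016 tilt [ 0.005 -0.001 -1.   ]
```

```bash
python3 - <<'E'
from h import *
snap('wrist','w7')
cv2.imwrite('pics/w7b.png',cv2.resize(cv2.imread('pics/w7.png')[100:300,130:396],(798,600),interpolation=cv2.INTER_CUBIC))
st()
E
```

```text
11.3667 [0.6068 0.0943 0.1167] yaw -2.3225 j6 -2.4 F [ 1.04 -2.89  6.19] M [-0.451 -0.277 -0.021] op 31.1 eff6 -0.016 tilt [ 0.005 -0.001 -1.   ]
```

View pics/w7b.png

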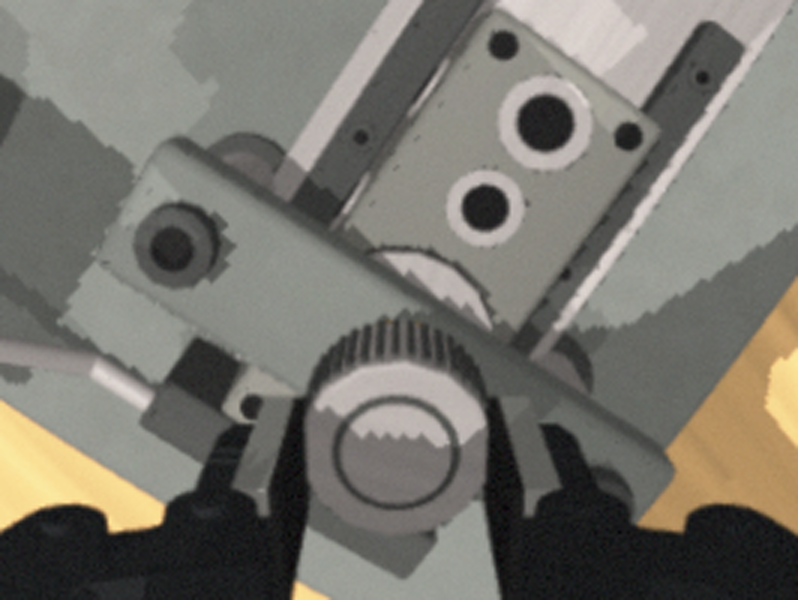

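Emit:
servo_tool(increments="0 0 0 -0.1 -0.1 -0.2 3;0 0 0 -0.2 -0.3 -0.4 3;0 0 0 -0.2 -0.3 -0.4 3")

```text
time: 11.62
eef_pos: [0.6068, 0.0942, 0.1168]
tcp_rot: [-0.398, 0.917, 0.001, -0.002]
contact_force: [-2.6, -2.0, -0.3]
opening: 0.359
```

```bash
python3 -c "
from h import *
st()"
```

```text
11.6167 [0.6068 0.0942 0.1168] yaw -2.3225 j6 -2.401 F [-2.61 -2.03 -0.32] M [-0.45   0.292 -0.093] op 30.6 eff6 -0.033 tilt [-0.005  0.    -1.   ]
```

Emit:
servo_tool(increments="0 0 0.1 0 0 0 3;0 0 0.2 0 0 0.01 3;0 0 0.3 0 0 0.02 3;0 0 0.4 0 0 0.03 3;0 0 0.4 0 0 0.03 3")

```text
time: 12.03
eef_pos: [0.6069, 0.0942, 0.1166]
tcp_rot: [-0.207, 0.978, 0.0, -0.002]
contact_force: [-2.7, -2.2, -0.4]
opening: 0.366
```

```bash
python3 -c "
from h import *
st()"
```

```text
12.0333 [0.6069 0.0942 0.1166] yaw -2.7239 j6 -1.999 F [-2.69 -2.23 -0.44] M [-0.512  0.451 -0.065] op 31.2 eff6 0.427 tilt [-0.004 -0.    -1.   ]
```

Emit:
servo_tool(increments="0 0 0.1 0 0 0 3;0 0 0.2 0 0 0.01 3;0 0 0.3 0 0 0.02 3;0 0 0.4 0 0 0.03 3;0 0 0.4 0 0 0.03 3;0 0 0.4 0 0 0.03 3")

```text
time: 12.53
eef_pos: [0.6069, 0.0941, 0.1163]
tcp_rot: [-0.012, 1.0, -0.0, -0.002]
contact_force: [-3.8, -2.9, -1.5]
opening: 0.36
```

```bash
python3 -c "
from h import *
st()
snap('wrist','w8')
st()
cv2.imwrite('pics/w8b.png',cv2.resize(cv2.imread('pics/w8.png')[100:300,130:396],(798,600),interpolation=cv2.INTER_CUBIC))
"
```

```text
12.5333 [0.6069 0.0941 0.1163] yaw -3.1181 j6 -1.605 F [-3.85 -2.94 -1.49] M [-0.548  0.648 -0.056] op 30.8 eff6 0.027 tilt [-0.004 -0.    -1.   ]
12.5833 [0.6069 0.0941 0.1164] yaw -3.1185 j6 -1.605 F [-4.49 -2.86 -2.25] M [-0.621  0.682  0.052] op 30.6 eff6 0.012 tilt [-0.004 -0.    -1.   ]
```

View pics/w8b.png

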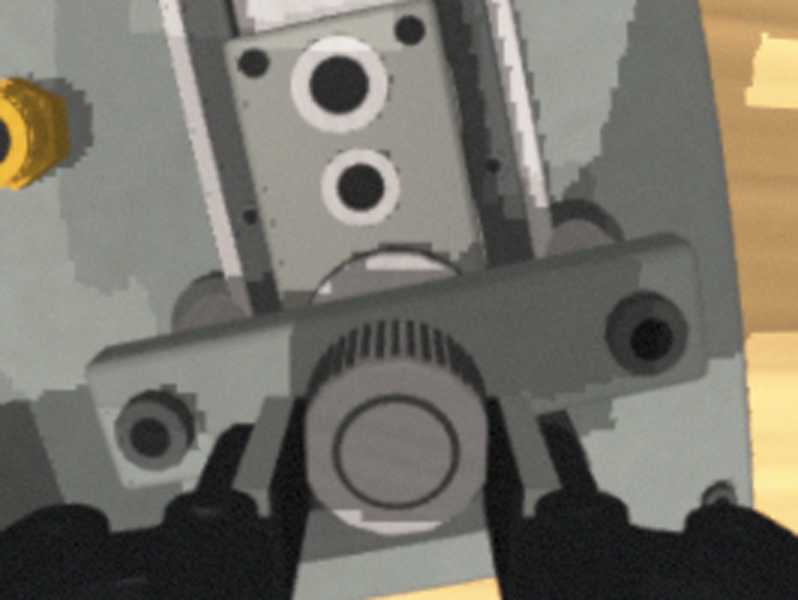

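Emit:
servo_tool(increments="0 0 0.1 0.1 -0.1 0.02 3;0 0 0.2 0.2 -0.2 0.05 3;0 0 0.3 0.3 -0.2 0.07 3;0 0 0.4 0.3 -0.2 0.08 3;0 0 0.4 0.3 -0.2 0.08 3;0 0 0.4 0.3 -0.2 0.08 3")

```text
time: 13.08
eef_pos: [0.6068, 0.0938, 0.1162]
tcp_rot: [0.187, 0.982, 0.002, 0.002]
contact_force: [4.8, 3.6, -7.5]
opening: 0.362
```

```bash
python3 -c "
from h import *
st()"
```

```text
13.0833 [0.6068 0.0938 0.1162] yaw 2.7645 j6 -1.209 F [ 4.78  3.64 -7.54] M [ 0.421 -0.701 -0.045] op 30.9 eff6 0.017 tilt [ 0.004  0.004 -1.   ]
```

Emit:
servo_tool(increments="0 0 0 -0.1 0.15 0.05 3;0 0 0 -0.1 0.15 0.1 3;0 0 0 -0.1 0.15 0.1 3")

```text
time: 13.33
eef_pos: [0.6069, 0.0939, 0.1161]
tcp_rot: [0.188, 0.982, 0.001, -0.0]
contact_force: [-1.8, 1.7, 0.1]
opening: 0.362
```

```bash
python3 -c "
from h import *
st()"
```

```text
13.3333 [0.6069 0.0939 0.1161] yaw 2.7628 j6 -1.205 F [-1.82  1.73  0.1 ] M [ 0.212  0.277 -0.007] op 30.9 eff6 0.019 tilt [-0.     0.001 -1.   ]
```

Emit:
servo_tool(increments="0 0 0.1 0 0 0.01 3;0 0 0.2 0 0 0.01 3;0 0 0.3 0 0 0.02 3;0 0 0.4 0 0 0.03 3;0 0 0.5 0 0 0.03 3;0 0 0.5 0 0 0.03 3;0 0 0.5 0 0 0.03 3")

```text
time: 13.92
eef_pos: [0.6068, 0.0938, 0.1158]
tcp_rot: [0.425, 0.905, 0.001, -0.0]
contact_force: [-2.4, 3.1, -0.4]
opening: 0.363
```

```bash
python3 -c "
from h import *
st()"
```

```text
13.9167 [0.6068 0.0938 0.1158] yaw 2.2638 j6 -0.706 F [-2.44  3.07 -0.4 ] M [ 0.432  0.428 -0.067] op 31.0 eff6 0.03 tilt [-0.     0.001 -1.   ]
```

Emit:
servo_tool(increments="0 0 0.1 0 0 0.01 3;0 0 0.2 0 -0.05 0.01 3;0 0 0.3 0 -0.05 0.02 3;0 0 0.4 0 -0.05 0.03 3;0 0 0.5 0 -0.05 0.03 3;0 0 0.5 0 -0.05 0.03 3;0 0 0.5 0 -0.05 0.03 3")

```text
time: 14.5
eef_pos: [0.6067, 0.0937, 0.1154]
tcp_rot: [0.635, 0.772, 0.001, -0.0]
contact_force: [-2.2, 4.8, -0.0]
opening: 0.358
```

```bash
python3 -c "
from h import *
st()"
```

```text
14.5 [0.6067 0.0937 0.1154] yaw 1.7648 j6 -0.208 F [-2.16  4.77 -0.01] M [ 0.745  0.306 -0.004] op 30.6 eff6 0.025 tilt [ 0.     0.002 -1.   ]
```

Emit:
servo_tool(increments="0 0 0.1 0.05 0 0.01 3;0 0 0.2 0.1 -0.05 0.01 3;0 0 0.3 0.15 -0.05 0.02 3;0 0 0.4 0.15 -0.05 0.03 3;0 0 0.5 0.15 -0.05 0.03 3;0 0 0.5 0.15 -0.05 0.03 3;0 0 0.5 0.15 -0.05 0.03 3")

```text
time: 15.08
eef_pos: [0.6065, 0.0938, 0.1151]
tcp_rot: [0.806, 0.591, 0.001, 0.001]
contact_force: [2.2, -0.1, -0.7]
opening: 0.36
```

```bash
python3 -c "
from h import *
st()"
```

```text
15.0833 [0.6065 0.0938 0.1151] yaw 1.2654 j6 0.294 F [ 2.21 -0.07 -0.7 ] M [ 0.158  0.013 -0.012] op 30.8 eff6 0.025 tilt [ 0.002 -0.001 -1.   ]
```

Emit:
servo_tool(increments="0 0 0.1 0 0 0.01 3;0 0 0.2 0 0 0.01 3;0 0 0.3 0 0 0.02 3;0 0 0.4 0 0 0.03 3;0 0 0.5 0 0 0.03 3;0 0 0.5 0 0 0.03 3;0 0 0.5 0 0 0.03 3")

```text
time: 15.67
eef_pos: [0.6064, 0.0939, 0.1148]
tcp_rot: [0.928, 0.373, 0.001, 0.001]
contact_force: [1.3, -0.0, -1.1]
opening: 0.356
```

```bash
python3 -c "
from h import *
st()"
```

```text
15.6667 [0.6064 0.0939 0.1148] yaw 0.7654 j6 0.794 F [ 1.32 -0.03 -1.09] M [ 0.111 -0.111 -0.091] op 30.4 eff6 -0.032 tilt [ 0.002 -0.001 -1.   ]
```

Emit:
servo_tool(increments="0 0 0.1 0 0 0.01 3;0 0 0.2 0 0 0.01 3;0 0 0.3 0 0 0.02 3;0 0 0.3 0 0 0.02 3;0 0 0.3 0 0 0.02 3")

```text
time: 16.08
eef_pos: [0.6063, 0.0939, 0.1147]
tcp_rot: [0.973, 0.23, 0.001, 0.0]
contact_force: [1.3, -0.2, -0.5]
opening: 0.362
```

```bash
python3 -c "
from h import *
st()"
```

```text
16.0833 [0.6063 0.0939 0.1147] yaw 0.4651 j6 1.095 F [ 1.29 -0.18 -0.51] M [ 0.032 -0.298 -0.167] op 30.9 eff6 -0.104 tilt [ 0.002 -0.    -1.   ]
```

The moment is climbing at about 0.25 N m/rad, so the foot has seated and the torque is about 0.15 N m. I'll tighten in smaller steps.

Emit:
servo_tool(increments="0 0 0.1 0 0 0.01 3;0 0 0.2 0 0 0.01 3;0 0 0.3 0 0 0.02 3;0 0 0.3 0 0 0.02 3;0 0 0.3 0 0 0.02 3")

```text
time: 16.5
eef_pos: [0.6063, 0.094, 0.1145]
tcp_rot: [0.997, 0.082, 0.001, 0.0]
contact_force: [2.0, -0.0, -0.6]
opening: 0.362
```

```bash
python3 -c "
from h import *
st()"
```

```text
16.5 [0.6063 0.094  0.1145] yaw 0.1648 j6 1.395 F [ 2.04 -0.03 -0.57] M [-0.039 -0.312 -0.168] op 30.9 eff6 -0.184 tilt [ 0.001 -0.    -1.   ]
```

Emit:
servo_tool(increments="0 0 0.1 0 0 0.01 3;0 0 0.2 0 0 0.01 3;0 0 0.2 0 0 0.01 3;0 0 0.2 0 0 0.01 3")

```text
time: 16.83
eef_pos: [0.6063, 0.0941, 0.1144]
tcp_rot: [1.0, -0.018, 0.001, -0.0]
contact_force: [2.1, -1.8, 0.5]
opening: 0.363
```

```bash
python3 -c "
from h import *
st()
snap('wrist','w9'); st()"
```

```text
16.8333 [0.6063 0.0941 0.1144] yaw -0.0356 j6 1.595 F [ 2.1  -1.79  0.5 ] M [-0.104 -0.364 -0.34 ] op 31.0 eff6 -0.272 tilt [ 0.002  0.    -1.   ]
16.8833 [0.6063 0.0941 0.1144] yaw -0.0363 j6 1.596 F [ 2.57 -1.21 -0.03] M [-0.088 -0.462 -0.3  ] op 30.6 eff6 -0.305 tilt [ 0.001  0.    -1.   ]
```

That puts it at about 0.3 N m, which is firm, so I'll release and rise.

Emit:
servo_tool(increments="0 0 0 0 0 0 5;0 0 0 0 0 0 6;0 0 0 0 0 0 6;0 0 0 0 0 0 6;0 0 0 0 0 -4 6;0 0 0 0 0 -8 6;0 0 0 0 0 -10 6;0 0 0 0 0 -10 6")

```text
time: 17.55
eef_pos: [0.6091, 0.0944, 0.2216]
tcp_rot: [1.0, -0.019, 0.006, -0.0]
contact_force: [1.8, 0.2, 1.7]
opening: 0.703
```

```bash
python3 - <<'E'
from h import *
snap('wrist','w10'); st()
inc((.5284,-.1463,.20),.229); inc((.5284,-.1463,.105),.229)
cv2.imwrite('pics/w10b.png',cv2.resize(cv2.imread('pics/w10.png'),(768,576)))
E
```

```text
17.6 [0.6076 0.0944 0.2182] yaw -0.0384 j6 1.598 F [ 0.15 -0.66 -0.31] M [-0.008  0.021  0.007] op 59.9 eff6 -0.0 tilt [ 0.007 -0.    -1.   ]
yaw -0.038 rot [ 0.0008 -0.0071 -0.2673] cm [-7.   24.35  1.76]
yaw -0.038 rot [ 0.0008 -0.0071 -0.2673] cm [-7.07 24.36 11.26]
```

View pics/w10b.png

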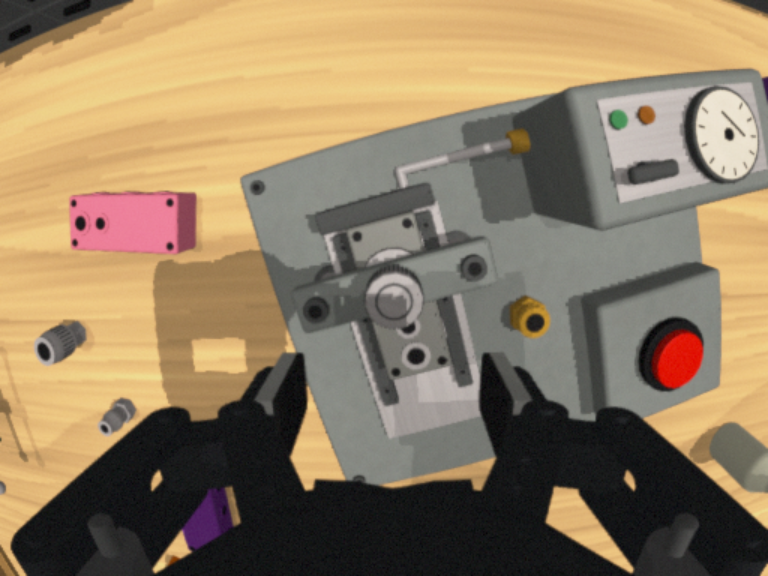

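The block still sits against the stop, with its back edge at about (385,225), and the button is at (677,358). Now I'll move over the button.

Emit:
servo_tool(increments="0 0 0 -6.8 24.35 1.8 0;0 0 0 -6.8 24.35 1.8 0;0 0 0 -6.8 24.35 1.8 0;0 0 0 -6.8 24.35 1.8 0;0 0 0 -6.8 24.35 1.8 0;0 0 0 -6.8 24.35 1.8 0;0 0 0 -6.8 24.35 1.8 0;0 0 0 -6.8 24.35 1.8 0")

```text
time: 18.27
eef_pos: [0.5265, -0.1478, 0.1938]
tcp_rot: [1.0, -0.022, -0.002, -0.001]
contact_force: [0.7, 0.5, 0.5]
opening: -0.002
```

Emit:
servo_tool(increments="0 0 0 0 0 3 0;0 0 0 0 0 6 0;0 0 0 0 0 8 0;0 0 0 0 0 9 0;0 0 0 0 0 9.5 0;0 0 0 0 0 9.5 0;0 0 0 0 0 9.5 0")

```text
time: 18.85
eef_pos: [0.5291, -0.146, 0.1019]
tcp_rot: [1.0, -0.019, 0.001, 0.0]
contact_force: [-0.5, 0.0, -0.7]
opening: 0.0
```

```bash
python3 - <<'E'
from h import *
snap('wrist','w11'); st(); inc((.530,-.1463,.090))
E
```

```text
18.9 [ 0.5295 -0.1464  0.1025] yaw -0.0384 j6 1.155 F [-0.15 -1.09  0.71] M [ 0.057  0.045 -0.021] op -0.4 eff6 0.001 tilt [ 0.002 -0.001 -1.   ]
yaw -0.038 rot [0 0 0] cm [ 0.05 -0.01  1.25]
```

View pics/w11.png

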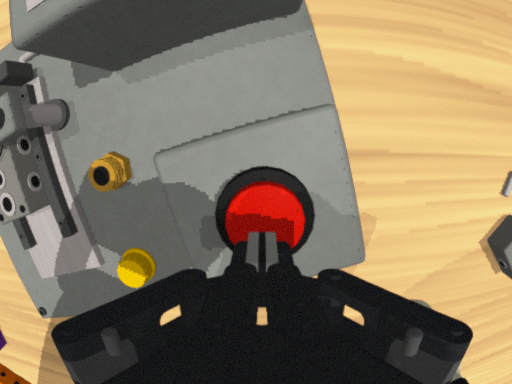

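The closed fingers at (262,240) are over the red cap at (265,215). I'll press in small steps.

Emit:
servo_tool(increments="0 0 0 0 0 0.6 0;0 0 0 0 0 1.1 0;0 0 0 0 0 1.4 0;0 0 0 0 0 1.6 0;0 0 0 0 0 1.6 0")

```text
time: 19.32
eef_pos: [0.5278, -0.1462, 0.0844]
tcp_rot: [1.0, -0.02, -0.001, -0.0]
contact_force: [-0.6, -0.1, -0.4]
opening: 0.006
```

Emit:
servo_tool(increments="0 0 0 0 0 0.1 0;0 0 0 0 0 0.2 0;0 0 0 0 0 0.3 0;0 0 0 0 0 0.3 0")

```text
time: 19.65
eef_pos: [0.5282, -0.1464, 0.0819]
tcp_rot: [1.0, -0.02, -0.0, -0.0]
contact_force: [-0.2, -0.6, -0.3]
opening: -0.003
```

Emit:
servo_tool(increments="0 0 0 0 0 0.1 0;0 0 0 0 0 0.2 0;0 0 0 0 0 0.3 0;0 0 0 0 0 0.3 0")

```text
time: 19.98
eef_pos: [0.5281, -0.1463, 0.0788]
tcp_rot: [1.0, -0.02, -0.0, -0.0]
contact_force: [-0.1, 0.3, 0.6]
opening: 0.003
```

```bash
python3 - <<'E'
from h import *
st(); snap('wrist','w12'); snap('side','d12')
cv2.imwrite('pics/d12c.png',cv2.resize(cv2.imread('pics/d12.png')[130:240,200:340],(763,600),interpolation=cv2.INTER_CUBIC))
E
```

```text
19.9833 [ 0.5281 -0.1463  0.0788] yaw -0.0392 j6 1.155 F [-0.07  0.3   0.6 ] M [-0.021 -0.002  0.009] op 0.2 eff6 -0.0 tilt [-0.  0. -1.]
```

View pics/d12c.png

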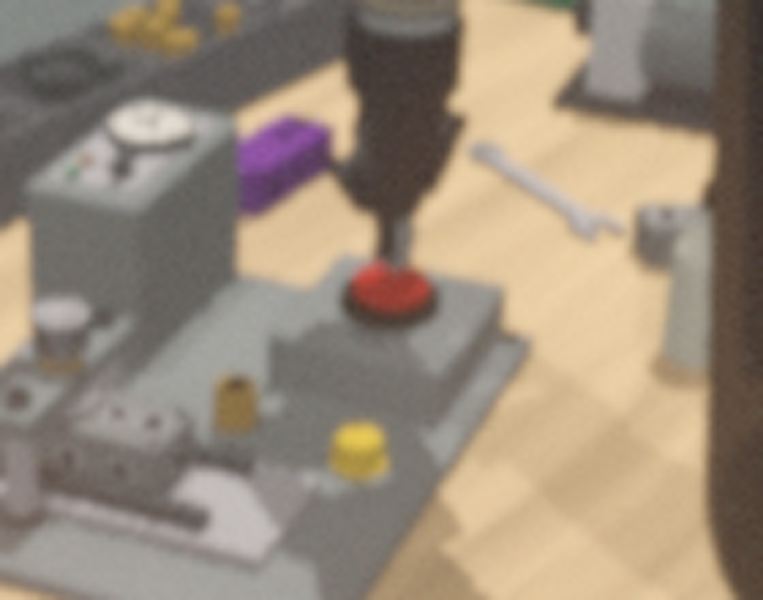

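View pics/w12.png

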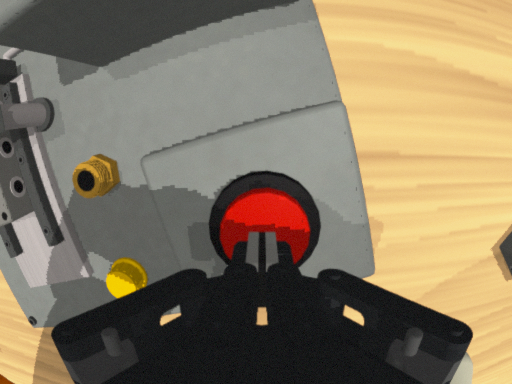

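Emit:
servo_tool(increments="0 0 0 0 0 0.1 0;0 0 0 0 0 0.2 0;0 0 0 0 0 0.2 0")

```text
time: 20.33
eef_pos: [0.5281, -0.1463, 0.0768]
tcp_rot: [1.0, -0.02, -0.0, -0.0]
contact_force: [-0.7, 0.3, -0.0]
opening: 0.001
```

Emit:
servo_tool(increments="0 0 0 0 0 0.1 0;0 0 0 0 0 0.2 0;0 0 0 0 0 0.2 0")

```text
time: 20.58
eef_pos: [0.5281, -0.1463, 0.0747]
tcp_rot: [1.0, -0.02, -0.0, -0.0]
contact_force: [-0.4, 1.1, 0.0]
opening: -0.005
```

```bash
python3 - <<'E'
from h import *
st(); im,d=snap('wrist','w13')
s,X,y=yawst(); im,d,K,T=load('w13')
for L in(-.01,0,.014,.02):
    p=s['eef_pos']+X[:,2]*L; c=T[:3,:3]@p+T[:3,3]; q,_=cv2.fisheye.projectPoints(c.reshape(1,1,3),np.zeros(3),np.zeros(3),K,np.zeros(4)); print(L,q.ravel())
for v in range(170,262,8): 
    print(v,im[v,262],d[v,262].round(4),im[v,250],d[v,250].round(4), wray('w13',262,v,.074).round(4))
hsv=cv2.cvtColor(im,cv2.COLOR_RGB2HSV)
m=((hsv[...,0]<6)|(hsv[...,0]>174))&(hsv[...,1]>150)&(hsv[...,2]>90)
v,u=np.where(m);print(u.min(),u.max(),v.min(),v.max())
cv2.imwrite('pics/w13c.png',cv2.resize(cv2.imread('pics/w13.png')[150:290,180:350],(728,600),interpolation=cv2.INTER_CUBIC))
E
```

```text
20.5833 [ 0.5281 -0.1463  0.0747] yaw -0.0392 j6 1.155 F [-0.36  1.1   0.02] M [ 0.011 -0.049 -0.006] op -0.4 eff6 -0.0 tilt [-0.  0. -1.]
-0.01 [262.36580617 247.37627646]
0 [262.33535549 239.63478053]
0.014 [262.29776575 230.15865112]
0.02 [262.28321403 226.51355508]
170 [151 153 146] 0.1729 [150 152 143] 0.174 [ 0.5663 -0.1477  0.074 ]
178 [45 42 42] 0.1623 [43 40 40] 0.1636 [ 0.5621 -0.1475  0.074 ]
186 [36 34 33] 0.1636 [33 30 33] 0.1636 [ 0.5579 -0.1473  0.074 ]
194 [154  14   3] 0.157 [116   0   0] 0.1592 [ 0.5536 -0.1471  0.074 ]
202 [222  29  17] 0.1556 [221  32  19] 0.1562 [ 0.5493 -0.147   0.074 ]
210 [223  27  17] 0.1573 [222  34  17] 0.1565 [ 0.5449 -0.1468  0.074 ]
218 [220  22   8] 0.1577 [220  24  11] 0.1577 [ 0.5404 -0.1466  0.074 ]
226 [217  22   2] 0.1594 [212  14   0] 0.1595 [ 0.5358 -0.1464  0.074 ]
234 [23 25 23] 0.1446 [88 84 82] 0.1445 [ 0.5312 -0.1463  0.074 ]
242 [23 22 22] 0.135 [89 86 83] 0.1352 [ 0.5264 -0.1461  0.074 ]
250 [27 23 25] 0.1276 [87 86 83] 0.1266 [ 0.5215 -0.1459  0.074 ]
258 [20 23 24] 0.12 [91 90 86] 0.1209 [ 0.5165 -0.1457  0.074 ]
219 310 190 264
```

View pics/w13c.png

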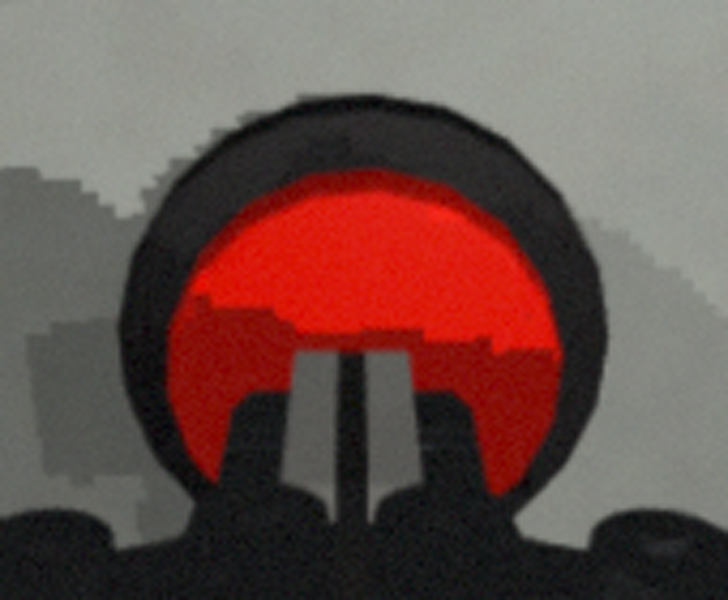

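The fingertips (row 233) read about 14 mm above the button by depth, so contact should come lower than expected. I'll continue down under force watch.

Emit:
servo_tool(increments="0 0 0 0 0 0.2 0;0 0 0 0 0 0.4 0;0 0 0 0 0 0.6 0;0 0 0 0 0 0.8 0;0 0 0 0 0 0.9 0;0 0 0 0 0 0.9 0")

```text
time: 21.13
eef_pos: [0.5282, -0.1463, 0.0661]
tcp_rot: [1.0, -0.02, -0.0, -0.0]
contact_force: [-1.1, 0.4, 2.6]
opening: -0.0
```

Emit:
servo_tool(increments="0 0 0 0 0 0.1 0;0 0 0 0 0 0.2 0;0 0 0 0 0 0.3 0;0 0 0 0 0 0.4 0;0 0 0 0 0 0.4 0")

```text
time: 21.55
eef_pos: [0.5283, -0.1463, 0.0622]
tcp_rot: [1.0, -0.02, -0.0, -0.0]
contact_force: [-2.6, 1.9, 5.5]
opening: 0.0
```

Emit:
servo_tool(increments="0 0 0 0 0 0.1 0;0 0 0 0 0 0.2 0;0 0 0 0 0 0.2 0")

```text
time: 21.8
eef_pos: [0.5284, -0.1464, 0.0618]
tcp_rot: [1.0, -0.019, -0.001, -0.0]
contact_force: [-6.3, 0.7, 12.2]
opening: -0.005
```

Emit:
servo_tool(increments="0 0 0 0 0 0.1 0;0 0 0 0 0 0.2 0;0 0 0 0 0 0.2 0")

```text
time: 22.05
eef_pos: [0.5284, -0.1464, 0.0616]
tcp_rot: [1.0, -0.019, -0.001, -0.0]
contact_force: [-10.7, 4.0, 22.1]
opening: 0.001
```

It has bottomed out: the force is rising with no further travel. I'll take a quick look, then let go.

```bash
python3 - <<'E'
from h import *
st(); im,d=snap('wrist','w14')
cv2.imwrite('pics/w14c.png',cv2.resize(cv2.imread('pics/w14.png')[150:290,180:350],(728,600),interpolation=cv2.INTER_CUBIC))
E
```

```text
22.05 [ 0.5284 -0.1464  0.0616] yaw -0.0386 j6 1.155 F [-10.67   4.02  22.12] M [ 0.696  1.76  -0.047] op 0.1 eff6 -0.003 tilt [-0.002  0.001 -1.   ]
```

Emit:
servo_tool(increments="0 0 0 0 0 -0.5 0;0 0 0 0 0 -1.5 0;0 0 0 0 0 -4 0;0 0 0 0 0 -8 0;0 0 0 0 0 -12 0;0 0 0 0 0 -16 0;0 0 0 0 0 -20 0;0 0 0 0 0 -20 0;0 0 0 0 0 -20 0;0 0 0 0 0 -20 0")

```text
time: 22.93
eef_pos: [0.5281, -0.1463, 0.2573]
tcp_rot: [1.0, -0.02, -0.0, -0.0]
contact_force: [-0.4, -0.6, -0.9]
opening: 0.001
```

View pics/w14c.png

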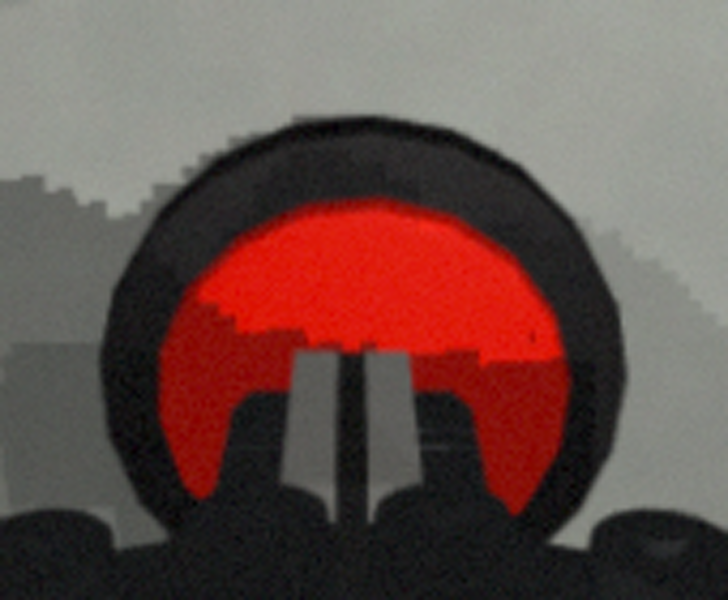

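```bash
python3 - <<'E'
from h import *
st(); im,d=snap('wrist','w15'); snap('side','d15'); st()
cv2.imwrite('pics/w15b.png',cv2.resize(cv2.imread('pics/w15.png'),(768,576)))
cv2.imwrite('pics/d15c.png',cv2.resize(cv2.imread('pics/d15.png')[140:260,165:310],(725,600),interpolation=cv2.INTER_CUBIC))
inc((.53,.03,.33))
E
```

```text
22.9333 [ 0.5281 -0.1463  0.2573] yaw -0.0392 j6 1.155 F [-0.44 -0.58 -0.86] M [0.    0.018 0.044] op 0.1 eff6 -0.0 tilt [-0.  0. -1.]
23.0333 [ 0.5273 -0.1459  0.2555] yaw -0.0392 j6 1.155 F [-1.03  0.24 -0.03] M [-0.019  0.011  0.046] op -0.3 eff6 -0.0 tilt [-0.004  0.002 -1.   ]
yaw -0.039 rot [0 0 0] cm [ -0.45 -17.6   -7.42]
```

View pics/w15b.png

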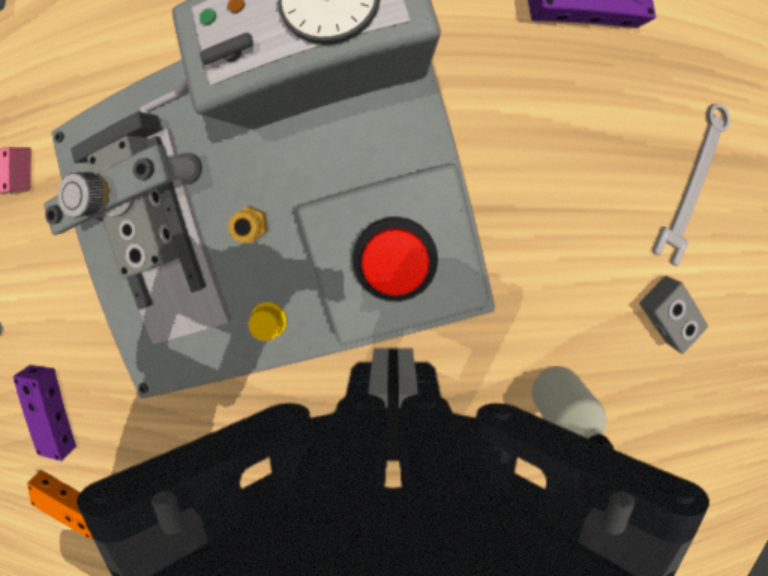

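View pics/d15c.png

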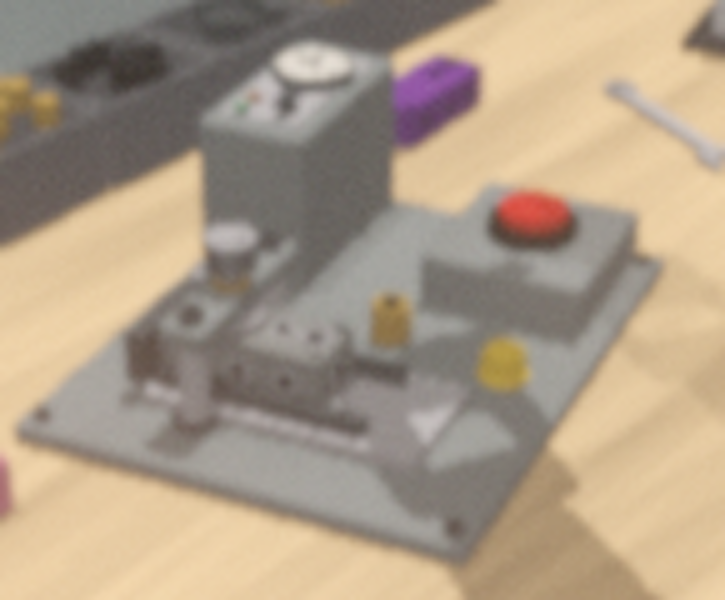

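The pressed picture showed the cap sunk into its collar, and it is up again now. One last look at the nest from above.

Emit:
servo_tool(increments="0 0 0 -0.5 -17.6 -5 0;0 0 0 -0.5 -17.6 -5 0;0 0 0 -0.5 -17.6 -5 0;0 0 0 -0.5 -17.6 -5 0;0 0 0 -0.5 -17.6 -5 0;0 0 0 -0.5 -17.6 -5 0;0 0 0 -0.5 -17.6 -5 0")

```text
time: 23.62
eef_pos: [0.5297, 0.0303, 0.3063]
tcp_rot: [1.0, -0.019, -0.001, 0.0]
contact_force: [-0.5, -1.2, 0.1]
opening: 0.001
```

```bash
python3 - <<'E'
from h import *
im,d=snap('wrist','w16'); st()
cv2.imwrite('pics/w16b.png',cv2.resize(cv2.imread('pics/w16.png')[20:220,130:396],(798,600),interpolation=cv2.INTER_CUBIC))
E
```

```text
23.6667 [0.5296 0.0294 0.3061] yaw -0.0387 j6 1.474 F [-0.15 -0.27  0.44] M [-0.083 -0.042 -0.008] op 0.3 eff6 0.003 tilt [-0.003 -0.    -1.   ]
```

View pics/w16b.png

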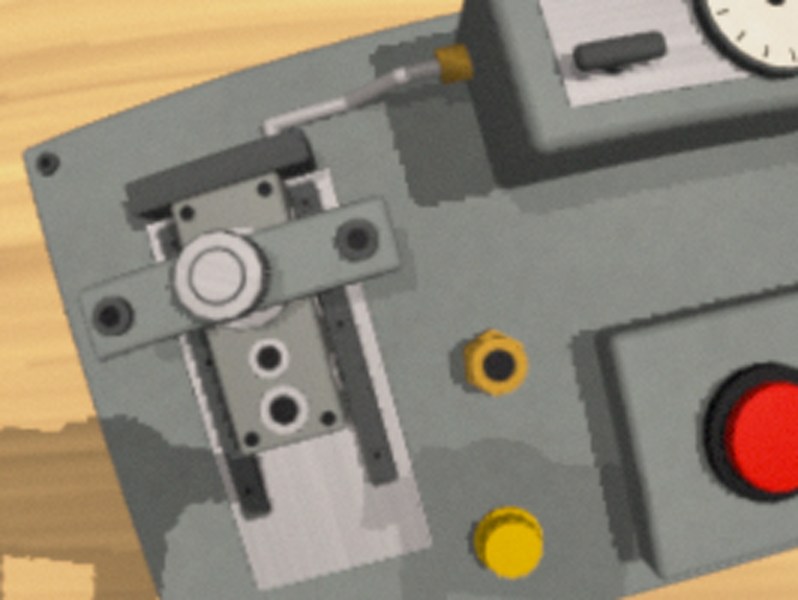

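The block's back edge (crop 225,190) lies flush on the end stop, the screw is at (217,275), the cap and bushing are where they were, and the button is up. I'm handing in.

```bash
python3 -c "
from h import *
print(ctrl.sign_off())"
```

```text
the job is handed in; nothing more can be done
None
```

The job is done and handed in at about 24 s of the 72 s; the hand-in reports no verdict.

- **Block:** I pushed it along the rails until it stopped moving, with about 14 N against the end stop. The last overhead picture shows its back face still flush on the stop.
- **Thumbscrew:** I turned it clockwise about 3.9 rad. The foot seated at about 3.0 rad, and I stopped at about 0.3 N m. The two readings taken there ran from 0.27 to 0.34 N m, inside the 0.22 to 0.4 N m range.
- **Button:** After clamping, I pressed it about 6 mm to its bottom, with 22 N at the end, and let it go. It stands up again in the last pictures.
- **Other parts:** The cap and bushing look undisturbed in the last picture. I never moved near the other loose parts and did not check them one by one.

Three things disagreed with what I expected:

- **Fingertips:** They met the button about 20 mm lower than the stated tip offset implied, so I went by force there. The push on the block may therefore have been nearer its top edge than its centre.
- **Screw head:** The grip on it read about 31 mm, not 34 mm. It sat about 3 mm from where the cameras put it.
- **Torque sign:** The wrist moment came out negative where I expected positive, so I relied on how fast it climbed and on the joint torque.

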